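# Index a dish camera to the next hole

### The job

Move the camera on its perforated tube one hole along, so that it looks straight down on the dish with the red medium: pull the blue lock knob up until the pin is out of its hole, slide the sleeve along, and let the pin down fully home in the hole at the red dish. Finish while still holding the knob with the pin home, so that nothing shifts while the picture is taken; do not let go. Keep the hand off the camera itself, and leave the dishes and everything else on the bench where they are.

Things in the scene. Friction and masses are not known exactly. Their poses are not given: they have to be found in the camera images.
- stand: fixed camera stand: white base plate 180 x 470 mm, 12 mm thick, two pillars carrying a square tube along the stand's y. On the plate, 75 mm to the +x side of the tube's holes, a grey tray with five dish places 70 mm apart, one to each hole. Pillar clamps at y = +-208 mm, top 223 mm above the bench. Origin: centre of the underside, on the bench; z up
- middle_hole (a point): middle of the five holes in the top of the square aluminium tube (25 mm wide, 450 mm long, along the stand's y); origin at the hole's mouth, 212.5 mm above the bench, 40 mm to the -x side of the stand's origin. The holes are 70 mm apart along the tube; the pin starts in this one
- sleeve (a joint): position in m of the black sleeve (40 x 80 mm) along the tube, growing towards the stand's +y; 0 at the middle hole, where it starts, +-0.07 at the next ones, ends at +-0.142. It slides stiffly (about 2 N) once the pin is out, and is locked (play about +-1.2 mm) when the pin is in a hole
- lock_pin (a joint): lift of the lock pin in m: 0 fully home in a hole, 0.008 when its tip is level with the tube's top (riding on the tube between holes), stop at 0.013. A spring pushes it down, 5 N at 0 to 9 N at the top. Pin 8 mm thick with a round tip, holes 10.5 mm: it finds its hole from 2 to 3 mm off; further off it rests on the tube
- knob: blue pull knob on top of the sleeve, fixed to the pin: upright cylinder 28 mm wide, 26 mm tall; origin at its centre, 260 mm above the bench when the pin is home. Below it a 7 mm long neck 17 mm wide; under that, the top of the sleeve 41 mm below the knob's centre. It rises with the pin and moves along the tube with the sleeve
- camera: white tube camera 38 mm wide with a black ring light 58 mm wide, looking straight down; carried by the sleeve, 75 mm to the stand's +x side of the knob. Origin: centre of the lens's lower face, 100 mm above the bench; its top is 233 mm above the bench. Not to be touched
- dish_red: culture dish with dark red medium, 54 mm wide, 14 mm tall, lying in the tray's place next to the one under the camera, on one side or the other; origin at the centre of its underside, 17 mm above the bench
- dish_a: straw-coloured culture dish, 54 mm wide, 14 mm tall, in the tray; origin at the centre of its underside; bystander
- dish_b: straw-coloured culture dish, 54 mm wide, 14 mm tall, in the tray; origin at the centre of its underside; bystander
- dish_c: straw-coloured culture dish, 54 mm wide, 14 mm tall, in the tray; origin at the centre of its underside; bystander
- dish_d: straw-coloured culture dish, 54 mm wide, 14 mm tall, in the tray; origin at the centre of its underside; bystander
- reagent: amber glass bottle, 60 mm wide, 150 mm tall, bystander; origin at the centre of its underside
- wash_bottle: white squeeze bottle with red cap and thin spout, 68 mm wide, 200 mm tall, bystander; origin at the centre of its underside
- tally: steel hand tally counter, 44 mm wide, 26 mm tall, bystander; origin at the centre of its underside
- stain_jar: square violet staining jar with white lid, 64 mm wide, 87 mm tall, bystander; origin at the centre of its underside
- tube_rack: orange rack of capped tubes, 75 x 200 mm, 104 mm tall, bystander; origin at the centre of its underside

How it is judged:
By the outcome, as a careful person would: the job done as asked, in the order asked, and still so for the second after the job is handed in, while the arm keeps its last pose, push and grip.
It also fails if it takes over 35 s, if anything falls off the work surface, if the arm or the gripper's body presses on something with over 40 N, if the wrist force passes 120 N, or if a joint passes its speed limit or range.

### The arm

A 6-joint arm with a two-finger parallel gripper is mounted at the origin on the work surface. World frame = base frame: x ahead of the robot, y to its left, z up, the work surface at z = 0. Lengths are in mm, angles in rad, forces in N, time in s.
With the tool pointing down it reaches from about 375 to 900 mm from the base axis. Payload 3.1 kg.
Tool frame: the origin (TCP) lies midway between the tips of the shut fingers; the grasp point (between the pads) lies 19 mm behind it; z points along the fingers, y is the line along which they close (so a half turn about z gives the same grasp; the last joint's range is limited). The gripper opens to 85 mm and grips with 20 to 120 N. Pads are 22 mm wide; open, the fingers measure 114 mm over their backs; the gripper's body (76 mm by 85 mm) begins 54 mm behind the grasp point. The pads swing forward as they close: fully open they stand 13 mm farther back than shut.
Start: joints at [-1.294, 0.527, 1.433, -0, 1.181, -0.178], TCP at [274.57, -561.434, 231.31] pointing down, gripper open.
Joint ranges: [-3.08, 3.08], [-0.75, 2.2], [0.22, 2.44], [-1.43, 4.57], [0, 2.65], [-2.85, 2.85]. Speed limits (rad/s): [2.79, 2.79, 3.14, 3.14, 3.14, 3.14].

### API

Orientations are given as a unit quaternion [x, y, z, w].
In Python, from bench import r gives the robot as it stands.
- The arm moves only by the tool drive_tool, never from a script. Its argument "plan" is a list of rows, each a list of 6 numbers: the shift along the world's x, y, z in m, then the turn, a rotation vector about the world's x, y, z in degrees. A call has 1 to 20 rows; each row shifts and turns the commanded pose from where the row before left it; what a row does not reach is not made up. A row lasts 1/10 s, in which the tool goes at most 50 mm and 8.59 degrees, less where a joint would pass 70% of its speed; a pose out of reach is approached as far as the arm can. A call is refused whole if a number of a shift passes 0.05 or a number of a turn 8.59, either way. A call with a gripper value outside its range is refused whole. "jaw" is the opening, from -1 (shut) to 1 (fully open), set as the call begins (left out, the last holds). The fingers move at their own pace and stop on an object; "squeeze" is the grip in N (left out, the last holds). Time passes only in rows, so rows that do not move let the fingers close. It gives the time, the measured TCP pose, the force, the opening and the grip force at its end, in the units of the state.
- r.sense(): the state, without advancing time (a new reading comes with each control period).
- r.camera(name): name is "scene" or "top" or "wrist"; returns a dict with "frame" (400x640x3 uint8, red, green, blue), "camera_matrix" (3x3 intrinsics, pixels), "T" (4x4, takes a point from camera to world coordinates). Camera axes: x right, y down, z forward; pixel columns grow to the right and rows downward; lengths in mm; the calibration is good to about 2 mm. A picture is of the moment at which its call begins. There is no depth.
- r.hand_in(): hands the job in; it is judged then, once.
The state is a dict: "clock": time; "joint_positions": joint angles; "joint_vel": joint speeds; "tau": joint torques, N m; "ee_pos": TCP position; "tool_rot": TCP orientation; "force": force on the tool from outside, world axes, zero at the start; "ft_torque": the same for the moment, N m; "grip_width": finger opening in mm; "gripper_force": force on a finger pad.
Only numpy, scipy, OpenCV 4.12 (cv2) and the standard library are available. Lean on these libraries where they do the work, as an engineer would, in place of code of your own. Each camera call takes 0.05 s, during which the arm holds its last target. There are 200 camera calls.

## Working session

There is one attempt and no reset: what is moved stays moved. The work goes in short steps, Python scripts to look and compute and a tool call to move; the robot and the scene stay as the last step left them, time stands still between calls to the robot, and variables do not carry over. Pictures are saved under pics/ and viewed, at most 10 in all, crops included, and the job is handed in when it is done.

Besides the shell and the picture viewer there is one more tool, called after ">>>" by a JSON object that holds its "api" and its "payload", one argument or row to a line. drive_tool: Moves the arm, as the interface text tells. Its arguments: {"type":"object","properties":{"plan":{"type":"array"},"jaw":{"type":"number"},"squeeze":{"type":"number"}},"required":["plan"]}

```bash
ls; mkdir -p pics
python3 - <<'E'
from bench import r
import cv2,numpy as np
ims=[]
for n in("scene","top"):
    c=r.camera(n);cv2.imwrite(f"pics/{n}0.png",c["frame"][:,:,::-1]);print(n,c["camera_matrix"].round(1).tolist(),c["T"].round(3).tolist())
s=r.sense();print(s)
E
```

```text
pics
scene [[472.3, 0.0, 318.3], [0.0, 472.3, 210.6], [0.0, 0.0, 1.0]] [[0.14, 0.643, -0.753, 1618.623], [0.99, -0.086, 0.111, -173.063], [0.007, -0.761, -0.649, 1108.823], [0.0, 0.0, 0.0, 1.0]]
top [[443.9, 0.0, 312.8], [0.0, 443.9, 196.4], [0.0, 0.0, 1.0]] [[-0.029, -0.987, 0.161, 278.823], [-0.999, 0.032, 0.017, -22.556], [-0.022, -0.16, -0.987, 1613.833], [0.0, 0.0, 0.0, 1.0]]
{'clock': 0.1, 'joint_positions': array([-1.29446090e+00,  5.28373677e-01,  1.43375956e+00,  5.84123722e-07,
        1.18141364e+00, -1.78497625e-01]), 'joint_vel': array([-2.46177329e-05, -8.15641129e-04, -2.77614712e-03, -2.02501242e-04,
       -8.41908713e-04, -1.62237426e-03]), 'tau': array([-1.23797149e-04, -4.43303597e+01, -1.78586984e+01, -1.29702598e-04,
        3.87575405e-03,  1.68988458e-05]), 'ee_pos': array([ 274.42110303, -560.82097268,  230.43583429]), 'tool_rot': array([ 9.74251679e-01,  2.25461107e-01, -4.75104931e-05, -9.75957893e-04]), 'force': array([-0.59218043,  0.52563527,  0.09155427]), 'ft_torque': array([0.0056899 , 0.00526158, 0.00326073]), 'gripper_force': 0.0, 'grip_width': 85.57385900732965}
```

View pics/scene0.png

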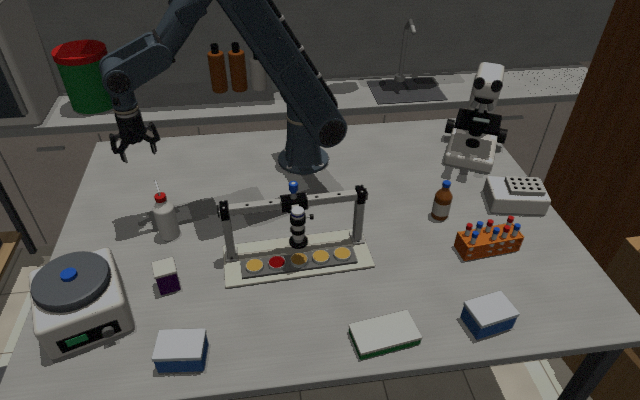

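View pics/top0.png

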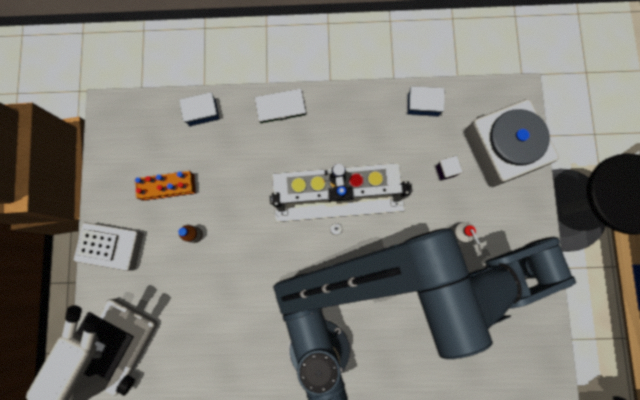

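Scene: the knob is at about (294,187) and the red dish at (277,262). Top: the knob is at about (341,190) and the red dish at (356,181), on the -y side. Next I'll triangulate the knob and get the tray direction.

```bash
cat > h.py <<'E'
from bench import r
import cv2,numpy as np
def ray(c,px):
    K,T=c["camera_matrix"],c["T"]
    d=T[:3,:3]@np.linalg.inv(K)@np.array([px[0],px[1],1.]);return T[:3,3],d/np.linalg.norm(d)
def plane(c,px,z):
    o,d=ray(c,px);return o+d*(z-o[2])/d[2]
def proj(c,p):
    q=np.linalg.inv(c["T"])@np.append(p,1);q=c["camera_matrix"]@q[:3];return q[:2]/q[2]
def tri(rs):
    A=sum(np.eye(3)-np.outer(d,d) for o,d in rs);b=sum((np.eye(3)-np.outer(d,d))@o for o,d in rs);return np.linalg.solve(A,b)
def blobs(c,lo,hi,box,mina=8):
    f=cv2.cvtColor(c["frame"],cv2.COLOR_RGB2HSV);m=cv2.inRange(f,np.array(lo),np.array(hi))
    k=np.zeros_like(m);x0,y0,x1,y1=box;k[y0:y1,x0:x1]=m[y0:y1,x0:x1]
    n,l,s,ce=cv2.connectedComponentsWithStats(k)
    return [(ce[i].round(1),s[i].tolist()) for i in range(1,n) if s[i,4]>=mina]
BLUE=((100,120,50),(130,255,255))
E
python3 - <<'E'
from h import *
S=r.camera("scene");T=r.camera("top")
bs=blobs(S,*BLUE,(270,170,320,215));bt=blobs(T,*BLUE,(320,170,360,205));print(bs,bt)
k=max(bs,key=lambda b:b[1][4])[0];t=max(bt,key=lambda b:b[1][4])[0]
p=tri([ray(S,k),ray(T,t)]);print("knob",p,proj(S,p)-k,proj(T,p)-t, "top plane",plane(T,t,271))
for c,n,bx in((S,"S",(225,240,375,285)),(T,"T",(270,160,405,200))):
    for nm,lo,hi in(("red",(0,150,60),(6,255,255)),("red2",(170,150,60),(180,255,255)),("straw",(18,110,90),(35,255,255))):
        for b in blobs(c,lo,hi,bx,15): print(n,nm,b,plane(c,b[0],30).round(1))
E
```

```text
[(array([292.9, 186.8]), [289, 181, 9, 13, 85])] [(array([341.2, 190.7]), [336, 186, 11, 10, 72])]
knob [515.01608001 -87.4360691  258.81909344] [-0.07436924 -0.00038963] [-0.07070432 -0.00439428] top plane [512.87213799 -87.06883968 271.        ]
S red (array([276.4, 261.3]), [269, 256, 15, 12, 90]) [ 590.9 -153.    30. ]
S straw (array([341.9, 252.4]), [335, 247, 15, 11, 128]) [580.   56.8  30. ]
S straw (array([320.4, 255.3]), [313, 250, 16, 11, 134]) [583.5 -13.   30. ]
S straw (array([302. , 255.8]), [295, 253, 12, 9, 39]) [577.9 -71.1  30. ]
S straw (array([254.1, 264.5]), [247, 259, 16, 12, 144]) [ 595.3 -222.5   30. ]
T red (array([355.7, 179.8]), [349, 174, 14, 12, 112]) [ 593.3 -152.8   30. ]
T straw (array([375., 178.]), [368, 172, 15, 13, 145]) [ 597.7 -222.9   30. ]
T straw (array([317.5, 182.9]), [311, 177, 14, 13, 142]) [586.4 -13.8  30. ]
T straw (array([298.2, 184.6]), [292, 179, 13, 13, 135]) [582.4  56.5  30. ]
```

>>> {"api": "drive_tool", "payload": {
  "plan": [
    [0,0,0.026,0,0,0],
    [0,0,0.026,0,0,0],
    [0,0,0.026,0,0,0],
    [0,0,0.026,0,0,0],
    [0,0,0.026,0,0,0],
    [0.016,0.0316,0,0,0,-1.5],
    [0.016,0.0316,0,0,0,-1.5],
    [0.016,0.0316,0,0,0,-1.5],
    [0.016,0.0316,0,0,0,-1.5],
    [0.016,0.0316,0,0,0,-1.5],
    [0.016,0.0316,0,0,0,-1.5],
    [0.016,0.0316,0,0,0,-1.5],
    [0.016,0.0316,0,0,0,-1.5],
    [0.016,0.0316,0,0,0,-1.5],
    [0.016,0.0316,0,0,0,-1.5],
    [0.016,0.0316,0,0,0,-1.5],
    [0.016,0.0316,0,0,0,-1.5],
    [0.016,0.0316,0,0,0,-1.5],
    [0.016,0.0316,0,0,0,-1.5],
    [0.016,0.0316,0,0,0,-1.5]
  ],
  "jaw": 1
}}

```text
clock: 2.2
ee_pos: [514.9, -86.0, 361.2]
tool_rot: [1.0, 0.03, -0.0, -0.0]
force: [1.0, -1.5, 0.4]
grip_width: 85.4
gripper_force: 0.0
```

>>> {"api": "drive_tool", "payload": {
  "plan": [
    [0,0,0,0,0,0],
    [0,0,0,0,0,0],
    [0,0,0,0,0,0]
  ]
}}

```text
clock: 2.5
ee_pos: [514.2, -88.0, 361.1]
tool_rot: [1.0, 0.031, -0.0, 0.0]
force: [-0.5, 0.0, 0.4]
grip_width: 85.8
gripper_force: 0.0
```

Run:
```python
from h import *
from scipy.spatial.transform import Rotation as R
s=r.sense();print(s["clock"],s["ee_pos"],R.from_quat(s["tool_rot"]).as_matrix().round(4).tolist(),s["force"])
W=r.camera("wrist");cv2.imwrite("pics/w1.png",W["frame"][:,:,::-1])
for b in blobs(W,*BLUE,(0,0,640,400),100):print(b,plane(W,b[0],273),plane(W,b[0],260))
```

```text
2.5 [514.15613788 -88.01092732 361.1392379 ] [[0.9981, 0.0617, -0.0007], [0.0617, -0.9981, -0.0003], [-0.0007, 0.0002, -1.0]] [-0.53401619  0.02032069  0.41113352]
(array([319.2, 199.8]), [302, 184, 34, 35, 690]) [519.87934507 -86.06189651 273.        ] [516.42620648 -86.17549688 260.        ]
```

View pics/w1.png

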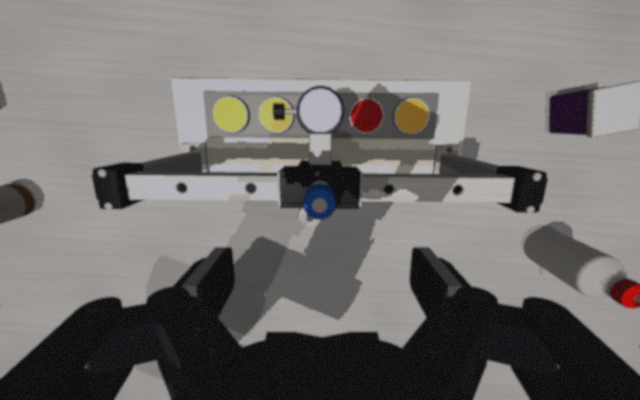

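The wrist view shows the knob at (319,200), the red dish at (366,115) on the -y side, and the camera beyond the knob. The hand is lined up, so I'll descend to the knob.

>>> {"api": "drive_tool", "payload": {
  "plan": [
    [0.001,0.001,-0.015,0,0,0],
    [0,0,-0.015,0,0,0],
    [0,0,-0.015,0,0,0],
    [0,0,-0.015,0,0,0],
    [0,0,-0.015,0,0,0],
    [0,0,-0.015,0,0,0],
    [0,0,-0.012,0,0,0],
    [0,0,-0.01,0,0,0],
    [0,0,-0.01,0,0,0],
    [0,0,0,0,0,0],
    [0,0,0,0,0,0]
  ]
}}

```text
clock: 3.65
ee_pos: [515.7, -86.6, 239.4]
tool_rot: [1.0, 0.031, 0.0, 0.0]
force: [0.2, 0.0, -0.5]
grip_width: 85.3
gripper_force: 0.0
```

Run:
```python
from h import *
s=r.sense();print(s["ee_pos"],s["force"])
W=r.camera("wrist");cv2.imwrite("pics/w2.png",W["frame"][:,:,::-1])
for b in blobs(W,*BLUE,(0,0,640,400),100):print(b,plane(W,b[0],273),plane(W,b[0],260))
```

```text
[515.72366285 -86.55668795 239.35450472] [ 0.16000645  0.02799237 -0.51010882]
(array([320.2, 272.8]), [289, 238, 63, 75, 3049]) [523.24018983 -85.74443529 273.        ] [516.10859957 -86.12316106 260.        ]
```

View pics/w2.png

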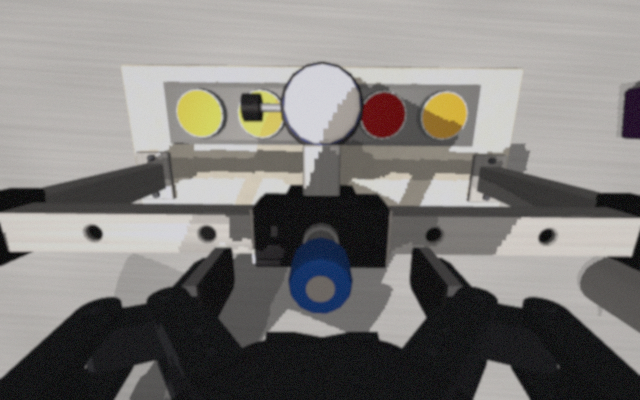

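The knob, at (320,273), is centred between the open pads. Closing now.

>>> {"api": "drive_tool", "payload": {
  "plan": [
    [0,0,0,0,0,0],
    [0,0,0,0,0,0],
    [0,0,0,0,0,0],
    [0,0,0,0,0,0],
    [0,0,0,0,0,0],
    [0,0,0,0,0,0],
    [0,0,0,0,0,0],
    [0,0,0,0,0,0],
    [0,0,0,0,0,0],
    [0,0,0,0,0,0]
  ],
  "jaw": -1,
  "squeeze": 60
}}

```text
clock: 4.7
ee_pos: [515.7, -86.4, 239.8]
tool_rot: [1.0, 0.031, 0.0, 0.0]
force: [-1.2, 0.2, 5.6]
grip_width: 26.9
gripper_force: 59.1
```

>>> {"api": "drive_tool", "payload": {
  "plan": [
    [0,0,0.003,0,0,0],
    [0,0,0.003,0,0,0],
    [0,0,0.003,0,0,0],
    [0,0,0.002,0,0,0],
    [0,0,0,0,0,0],
    [0,0,0,0,0,0]
  ]
}}

```text
clock: 5.3
ee_pos: [515.5, -86.4, 249.9]
tool_rot: [1.0, 0.031, -0.0, -0.0]
force: [2.9, -0.3, -8.8]
grip_width: 26.5
gripper_force: 59.5
```

Run:
```python
from h import *
s=r.sense();print(s["ee_pos"],s["force"],s["ft_torque"],s["grip_width"])
W=r.camera("wrist");cv2.imwrite("pics/w3.png",W["frame"][:,:,::-1])
S=r.camera("scene");T=r.camera("top")
for c in(W,S):print([b for b in blobs(c,*BLUE,(0,0,640,400) if c is W else (270,150,320,215),5)])
```

```text
[515.51471542 -86.37793084 249.87632113] [ 2.87896667 -0.34363121 -8.84879424] [-0.14906564 -0.49028311 -0.03518848] 26.524076606941584
[(array([321.6, 272.2]), [290, 238, 64, 74, 3055])]
[(array([292.6, 184.7]), [289, 179, 8, 12, 70])]
```

View pics/w3.png

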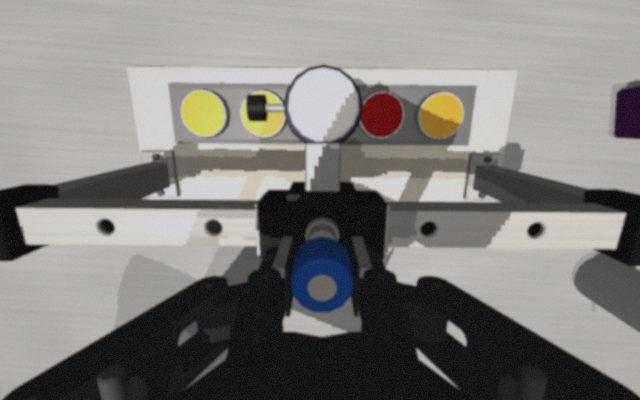

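The knob is gripped and has moved up with the hand. The pull is about 9 N, so the pin is out. Now I'll slide towards the red dish.

>>> {"api": "drive_tool", "payload": {
  "plan": [
    [0.0003,-0.005,0,0,0,0],
    [0.0003,-0.005,0,0,0,0],
    [0.0003,-0.005,0,0,0,0],
    [0.0002,-0.005,0,0,0,0],
    [0.0003,-0.005,0,0,0,0],
    [0.0003,-0.005,0,0,0,0],
    [0.0003,-0.005,0,0,0,0],
    [0.0002,-0.005,0,0,0,0],
    [0.0003,-0.005,0,0,0,0],
    [0.0003,-0.005,0,0,0,0],
    [0.0003,-0.005,0,0,0,0],
    [0.0002,-0.005,0,0,0,0],
    [0.0003,-0.005,0,0,0,0],
    [0.0003,-0.005,0,0,0,0],
    [0,0,0,0,0,0],
    [0,0,0,0,0,0]
  ]
}}

```text
clock: 7.05
ee_pos: [519.4, -157.7, 250.4]
tool_rot: [1.0, 0.031, -0.0, 0.001]
force: [1.3, -2.0, -9.7]
grip_width: 26.6
gripper_force: 59.6
```

Run:
```python
from h import *
s=r.sense();print(s["ee_pos"],s["force"],s["ft_torque"],s["grip_width"])
W=r.camera("wrist");S=r.camera("scene")
for c in(W,S):print([b for b in blobs(c,*BLUE,(0,0,640,400) if c is W else (250,150,320,215),5)])
```

```text
[ 519.40648966 -157.65864591  250.39170458] [ 1.34665801 -2.02707752 -9.70948783] [-0.20332703 -0.25572221 -0.01059271] 26.58848968548128
[(array([321.9, 272.4]), [291, 238, 63, 74, 3065])]
[(array([268.5, 187.4]), [265, 182, 8, 12, 74])]
```

>>> {"api": "drive_tool", "payload": {
  "plan": [
    [0,0.001,0,0,0,0],
    [0,0,-0.002,0,0,0],
    [0,0,-0.002,0,0,0],
    [0,0,-0.002,0,0,0],
    [0,0,-0.002,0,0,0],
    [0,0,-0.001,0,0,0],
    [0,0,0,0,0,0],
    [0,0,0,0,0,0]
  ]
}}

```text
clock: 7.95
ee_pos: [519.4, -155.5, 241.4]
tool_rot: [1.0, 0.031, -0.0, 0.0]
force: [-0.2, -2.5, -6.1]
grip_width: 26.4
gripper_force: 59.9
```

>>> {"api": "drive_tool", "payload": {
  "plan": [
    [0,0,-0.001,0,0,0],
    [0,0,-0.001,0,0,0],
    [0,0,0,0,0,0],
    [0,0,0,0,0,0]
  ]
}}

```text
clock: 8.35
ee_pos: [519.4, -155.5, 239.8]
tool_rot: [1.0, 0.031, 0.0, 0.0]
force: [-3.0, -1.7, -0.7]
grip_width: 26.6
gripper_force: 60.5
```

Run:
```python
from h import *
s=r.sense();print(s["clock"],s["ee_pos"],s["force"],s["ft_torque"],s["grip_width"])
W=r.camera("wrist");S=r.camera("scene");cv2.imwrite("pics/w4.png",W["frame"][:,:,::-1]);cv2.imwrite("pics/s4.png",cv2.resize(S["frame"][140:300,190:400,::-1],None,fx=3.5,fy=3.5))
for c in(W,S):print([b for b in blobs(c,*BLUE,(0,0,640,400) if c is W else (250,150,320,215),5)])
```

```text
8.35 [ 519.41876333 -155.48552523  239.8287997 ] [-2.96360252 -1.6871574  -0.74704699] [-0.3129511   0.37713425 -0.00756152] 26.571559705585518
[(array([321.8, 272.7]), [290, 238, 64, 74, 3076])]
[(array([269.5, 190. ]), [265, 185, 9, 11, 73])]
```

View pics/w4.png

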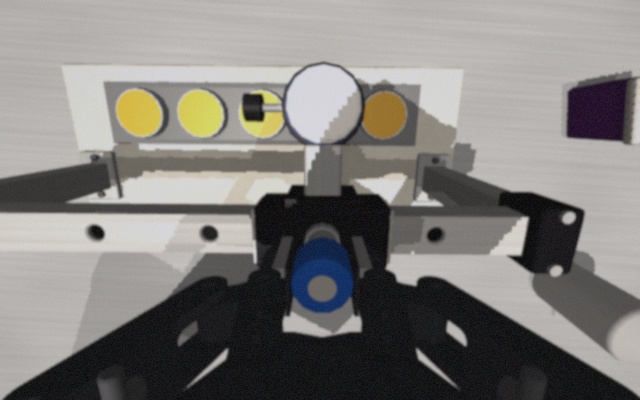

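View pics/s4.png

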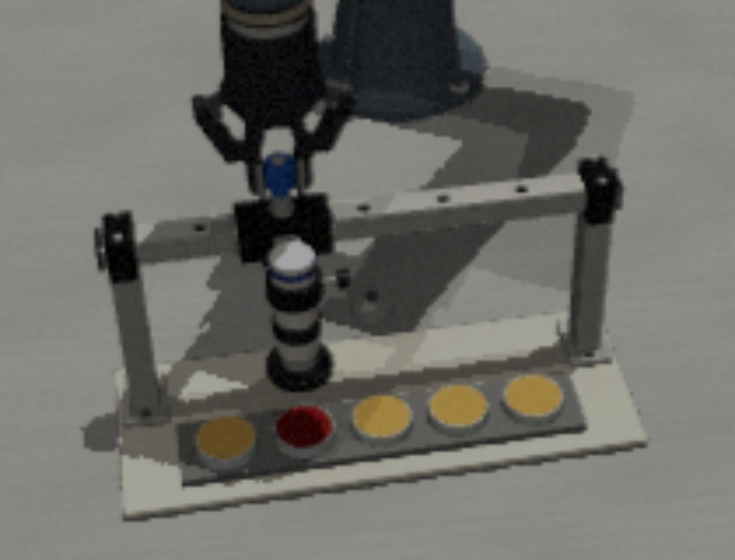

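The camera now hides the red dish from the wrist, and in the scene crop it stands over it at (303,425). The pull has dropped to about zero, so the pin is at or very near home. One more small step down will confirm it.

>>> {"api": "drive_tool", "payload": {
  "plan": [
    [0,0,-0.001,0,0,0],
    [0,0,0,0,0,0],
    [0,0,0,0,0,0],
    [0,0,0,0,0,0]
  ]
}}

```text
clock: 8.85
ee_pos: [519.5, -155.5, 239.8]
tool_rot: [1.0, 0.031, 0.0, 0.0]
force: [-4.3, -0.6, 6.4]
grip_width: 26.5
gripper_force: 61.3
```

```bash
python3 -c "
from bench import r
print(r.hand_in())"
```

```text
the job is handed in; nothing more can be done
None
```

The camera now sits one hole along, over the red dish. The pin is home: a final 1 mm push down moved nothing and the force rose to about 6 N. The job was handed in at about 9 s with the knob still gripped; no verdict came back.

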